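# Clear the jar, set the tray stand's sliding leg to its length mark and cam it shut

### The arm

A 6-joint arm with a two-finger parallel gripper is mounted at the origin on the work surface. World frame = base frame: x ahead of the robot, y to its left, z up, the work surface at z = 0. Lengths are in m, angles in rad, forces in N, time in s.
With the tool pointing down it reaches from about 0.35 to 0.975 m from the base axis. Payload 4.9 kg.
Tool frame: the origin (TCP) lies at the very end of the fingers, on their centre line; the grasp point (between the pads) lies 19 mm behind it (ctrl.grasp_offset is the distance from the TCP to the grasp point, in m); z points along the fingers, y is the line along which they close (so a half turn about z gives the same grasp; the last joint's range is limited). The gripper opens to 85 mm and grips with 20 to 120 N. Pads are 22 mm wide; open, the fingers measure 114 mm over their backs; the gripper's body (76 mm by 85 mm) begins 54 mm behind the grasp point. The pads swing forward as they close: fully open they stand 13 mm farther back than shut.
Start: joints at [1.148, 0.053, 1.613, -0, 1.476, -0.119], TCP at [0.187, 0.596, 0.231] pointing down, gripper open.
Joint ranges: [-3.01, 3.01], [-1.01, 2.22], [0.06, 2.58], [-1.02, 4.17], [0.09, 2.62], [-3.14, 3.14]. Speed limits (rad/s): [2.57, 2.57, 3.14, 3.14, 3.14, 3.14].

### API

Orientations are given as a rotation vector (axis times angle).
In Python, from station import ctrl, optics gives the robot as it stands.
- The arm moves only by the shell command python3 -m handwheel 'ROWS' [OPENING] [FORCE]. ROWS is JSON, a list of rows, each an object of numbers: "tx", "ty", "tz": the shift along the tool's x, y, z in mm; "roll": the turn about the tool's z in rad. A call has 1 to 12 rows; each row shifts and turns the commanded pose from where the row before left it, along the tool's axes as they then stand; what a row does not reach is not made up. A row lasts 1/12 s, in which the tool goes at most 41.7 mm and 7.16 degrees, less where a joint would pass 70% of its speed; a pose out of reach is approached as far as the arm can. A call with a gripper value outside its range is refused whole. OPENING is the finger opening in mm, from 0 to 85.4, set as the call begins (- or left out, the last holds). The fingers move at their own pace and stop on an object; FORCE is the grip in N (left out, the last holds). Time passes only in rows, so rows that do not move let the fingers close. It gives the time, the measured TCP pose, the force, the opening and the grip force at its end, in the units of the state.
- ctrl.get_obs(): the state, without advancing time (a new reading comes with each control period).
- optics.get_image(name): name is "scene" or "top" or "wrist"; returns (picture, depth): 420x560x3 uint8, red, green, blue; 420x560 float32, m along the optical axis (not along the pixel's ray), 0 where there is no reading.
- optics.camera_params(name): a dict with "mtx" (3x3 intrinsics, pixels), "extrinsics" (4x4, takes a point from camera to world coordinates); the wrist camera has in their place "tool_from_camera" (4x4, takes a point from camera to tool coordinates, whose origin is the TCP and whose axes are the flange's). Camera axes: x right, y down, z forward; pixel columns grow to the right and rows downward; lengths in m; the calibration is good to about 2 mm. A picture is of the moment at which its call begins: read the wrist's pose just before it. camera_params takes no time and is no camera call.
- ctrl.finish_job(): hands the job in; it is judged then, once.
The state is a dict: "t": time; "q": joint angles; "dq": joint speeds; "effort": joint torques, N m; "tool_pos": TCP position; "tool_rot": TCP orientation; "contact_force": force on the tool from outside, world axes, zero at the start; "wrist_torque": the same for the moment, N m; "opening": finger opening in m; "grip_force": force on a finger pad.
Only numpy, scipy, OpenCV 4.12 (cv2) and the standard library are available. Lean on these libraries where they do the work, as an engineer would, in place of code of your own. Each camera call takes 0.05 s, during which the arm holds its last target. There are 200 camera calls.

### The job

The small amber jar standing on the tray stand is in the way of its sliding leg: set it upright on the middle of the round white mat. Then push the spring-loaded leg out until its index blade is level with the brass length mark and, while holding it there, pinch the open cam lever fully shut against the rib. Finish still holding: keep the leg at the mark with lever and rib squeezed between the fingers, do not let go, do not shut the lever while the leg is off the mark, and leave everything else on the bench where it is.

Things in the scene. Friction and masses are not known exactly. Their poses are not given: they have to be found in the camera images.
- stand: Extending tray stand, fixed to the bench: aluminium base plate 150 (own x) x 360 (own y) x 12 mm high, with a fixed leg plate 120 wide, 66 mm high at its -y end and a scale along its +x edge. Origin: centre of its underside. Its middle line is its own y axis: the sliding leg runs along it, out to +y. Rib and lever lie along y, so fingers pinch them along the stand's x.
- leg (a joint): Travel of the sliding leg in m: 0 = fully in, at most 0.17, growing along the stand's +y. A return spring (3 to 6 N) pulls it back in whenever the hand lets go, so it must be kept pushed out. It turns nowhere, only slides.
- leg_plate (a point): Centre of the foot of the leg's upright plate, on the middle line, 12 mm above the bench. Plate 120 (x) x 8 (y) mm, top 66 mm above the bench (rubber strip on top, 12 mm in y). Behind it (-y) a flat carriage, 48 mm wide, 89 mm long, top 30 mm above the bench, carries rib and lever: fingers straddling them push the plate's -y face (4 mm behind this point) with their sides.
- leg_index (a point): Tip of the dark index blade at the leg's foot, on the scale side: 69 mm in the stand's +x from the leg plate's centre, at the middle of its 8 mm thickness, 15 mm above the bench.
- rib (a point): Fixed upright grip rib on the leg's carriage, 12 (x) x 66 (y) x 36 mm high, its foot 30 mm and its top 66 mm above the bench. This point: centre of its underside, 5 mm to the -x side of the stand's middle line and 41 mm behind (-y) the leg plate's centre; its outer (-x) face is 11 mm from the middle line.
- lever (a joint): Cam lever angle in rad: 0 = fully shut (parallel to the rib), 0.40 = fully open; stays where it is left, takes 2 to 3 N at its free end. Starts 0.33 to 0.40. When shut, its outer face is 11 mm to +x of the middle line, so rib and lever together are 22 mm thick, centred on the middle line.
- lever_pin (a point): Foot of the lever's vertical hinge pin, 7 mm to +x of the middle line, 74 mm behind (-y) leg_plate, 33 mm above the bench. The lever is a steel bar 8 mm thick and 66 mm long from the pin towards the leg plate, from 33 to 63 mm above the bench, on the +x side of the rib; open, its free end stands out to +x, its outer face up to 37 mm from the middle line.
- lever_tip (a point): On the lever's outer face near its free end (60 mm from the pin), at mid height; when shut 11 mm to +x of the middle line and 14 mm behind the leg plate's centre.
- length_mark: Brass clip with an arrow, on the scale edge of the stand (12 mm wide, its tip pointing to the stand's -x). Origin: the arrow's tip, on the stand's top face. Its place along the stand's y is the length wanted; same axes as the stand. The leg must travel about 90 to 140 mm.
- jar: Closed amber glass jar with white cap, 40 mm diameter, 75 mm high, about 0.14 kg; starts standing on the stand's base plate (12 mm above the bench) on the +y side of the sliding leg, in its way. Origin: centre of its underside.
- spot: Round white mat with a grey ring, 84 mm diameter, 3 mm thick, fixed to the bench left or right of the stand. Origin: centre of its underside.
- tube_rack: Turquoise tube rack 110 x 60 x 55 mm high, leave alone. Origin: centre of its underside.
- reagent_bottle: Amber bottle 60 mm diameter, 130 mm high, leave alone. Origin: centre of its underside.
- tip_box: Violet pipette tip box with clear lid 87 x 122 x 65 mm high, leave alone. Origin: centre of its underside.
Things that resemble listed ones, but are neither listed nor needed, are in the scene too. What is shaped like the jar but brown is not meant. Several things have the shape of the spot; the one meant has the colours described above.

How it is judged:
By the outcome, as a careful person would: the job done as asked, in the order asked, and still so for the second after the job is handed in, while the arm keeps its last pose, push and grip.
It also fails if it takes over 56 s, if anything falls off the work surface, if the arm or the gripper's body presses on something with over 40 N, if the wrist force passes 120 N, or if a joint passes its speed limit or range.

## Working session

There is one attempt and no reset: what is moved stays moved. The work goes in short steps, Python scripts to look and compute and a shell command to move; the robot and the scene stay as the last step left them, time stands still between calls to the robot, and variables do not carry over. Pictures are saved under pics/ and viewed, at most 10 in all, crops included, and the job is handed in when it is done.

```bash
ls; mkdir -p pics; python3 - <<'E'
from station import ctrl, optics
import cv2,numpy as np
o=ctrl.get_obs();print(o, ctrl.grasp_offset)
for n in("scene","top"):
    im,d=optics.get_image(n);cv2.imwrite(f"pics/{n}0.png",im[:,:,::-1]);np.savez(f"{n}0.npz",im=im,d=d,**optics.camera_params(n))
    print(n,optics.camera_params(n))
print(optics.camera_params("wrist"))
E
```

```text
pics
{'t': 0.0, 'q': array([ 1.14799971e+00,  5.33504232e-02,  1.61427226e+00, -3.49479655e-06,
        1.47598298e+00, -1.19006197e-01]), 'dq': array([-9.14746106e-05, -5.20316002e-04, -6.60082054e-04,  9.11298989e-04,
       -1.17359862e-03,  9.25974933e-04]), 'effort': array([ 5.89436549e-04, -3.93676078e+01, -3.70179963e+01, -2.72645548e-05,
        6.91347013e-03, -1.69813842e-05]), 'tool_pos': array([0.18671456, 0.59582024, 0.23007999]), 'tool_rot': array([-4.75278268e-01, -3.10489008e+00,  3.04764329e-03]), 'contact_force': array([ 0.8116642 ,  0.67047098, -0.01383566]), 'wrist_torque': array([ 0.07217541, -0.03954758, -0.04967031]), 'grip_force': 0.0, 'opening': 0.08517898484288111} 0.0187
scene {'mtx': array([[474.58143303,   0.        , 284.11385255],
       [  0.        , 474.58143303, 209.74497119],
       [  0.        ,   0.        ,   1.        ]]), 'extrinsics': array([[-0.56579547,  0.4396713 , -0.69754186,  1.39284484],
       [ 0.82441912,  0.31647063, -0.46923284,  0.58222235],
       [ 0.0144433 , -0.84055666, -0.54153107,  0.6832558 ],
       [ 0.        ,  0.   
[... 287 characters left out ...]
0.99983318, -0.01818173, -0.00174229,  0.0190436 ],
       [ 0.00445071, -0.15000809, -0.98867475,  1.19470689],
       [ 0.        ,  0.        ,  0.        ,  1.        ]])}
{'mtx': array([[347.51959007,   0.        , 282.70012168],
       [  0.        , 347.51959007, 211.58779986],
       [  0.        ,   0.        ,   1.        ]]), 'tool_from_camera': array([[-1.53149211e-04, -9.51746128e-01, -3.06886436e-01,
         7.82830271e-02],
       [ 9.99999842e-01,  2.04207470e-05, -5.62372698e-04,
        -5.32080520e-04],
       [ 5.41502888e-04, -3.06886474e-01,  9.51745974e-01,
        -1.42250809e-01],
       [ 0.00000000e+00,  0.00000000e+00,  0.00000000e+00,
         1.00000000e+00]])}
```

View pics/top0.png

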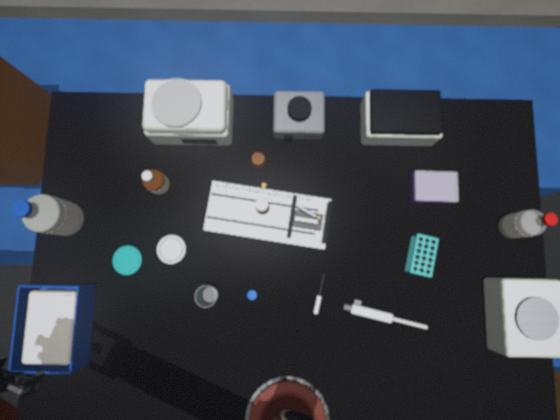

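View pics/scene0.png

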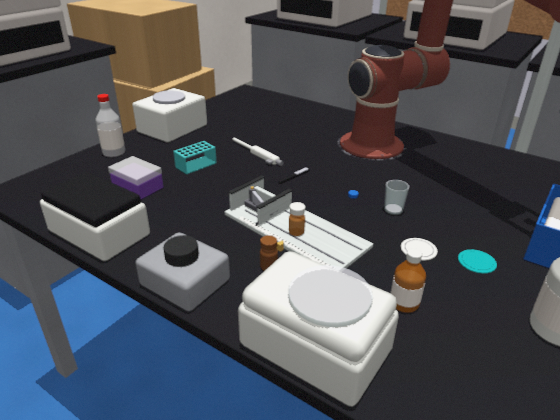

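Top view: the stand is at about (267,214), its +y towards image left. Candidates:
- **Jar:** white-capped amber one at top (262,205) / scene (297,218). The brown-capped one at top (258,158) / scene (269,253) is a decoy, and the reagent bottle is at (153,180).
- **Mat:** white at (171,250), teal decoy at (127,260). The glass at (206,296) and the blue disc at (252,295) are not mats.

I choose jar (262,205) and mat (171,250), and check both in a close crop.

```bash
cat > h.py <<'E'
import numpy as np,cv2
from station import ctrl,optics
from scipy.spatial.transform import Rotation as R
def ray(p,uv,z):
    "world point of pixels on plane z"
    uv=np.atleast_2d(uv);K=p["mtx"];E=p["extrinsics"]
    r=np.c_[(uv-K[:2,2])/[K[0,0],K[1,1]],np.ones(len(uv))]@E[:3,:3].T
    return E[:3,3]+r*((z-E[2,3])/r[:,2])[:,None]
def cloud(p,d):
    v,u=np.mgrid[:420,:560];K=p["mtx"];E=p["extrinsics"]
    c=np.dstack([(u-K[0,2])/K[0,0]*d,(v-K[1,2])/K[1,1]*d,d])
    return c@E[:3,:3].T+E[:3,3]
def wrist():
    o=ctrl.get_obs();im,d=optics.get_image("wrist");p=optics.camera_params("wrist")
    T=np.eye(4);T[:3,:3]=R.from_rotvec(o["tool_rot"]).as_matrix();T[:3,3]=o["tool_pos"]
    return im,d,dict(mtx=p["mtx"],extrinsics=T@p["tool_from_camera"])
def stand(im,d,p,roi):
    W=cloud(p,d);m=np.zeros(d.shape,np.uint8);y0,y1,x0,x1=roi
    m[y0:y1,x0:x1]=((im.min(2)>90)&(abs(W[...,2]-.012)<.008)&(d>0))[y0:y1,x0:x1]
    n,l,s,c=cv2.connectedComponentsWithStats(m);k=np.isin(l,[i for i in range(1,n) if s[i,4]>40])
    q=np.argwhere(k)[:,::-1];w=ray(p,q,.012)[:,:2]
    return cv2.minAreaRect((w*1000).astype(np.float32)),k
E
python3 - <<'E'
from h import *
z=np.load("top0.npz");im,d=z["im"],z["d"];p=dict(mtx=z["mtx"],extrinsics=z["extrinsics"])
r,k=stand(im,d,p,(165,265,190,345));print(r,k.sum(),cv2.boxPoints(r))
W=cloud(p,d)
def med(a,b,c,e,lo,hi):
    w=W[a:b,c:e].reshape(-1,3);w=w[(w[:,2]>lo)&(w[:,2]<hi)];return w.mean(0),len(w)
print("jar cap",med(190,220,245,280,.078,.1))
sp=(im.min(2)>110);sp[:230]=0;sp[270:]=0;sp[:,:150]=0;sp[:,195:]=0
q=np.argwhere(sp)[:,::-1];c,rad=cv2.minEnclosingCircle(q.astype(np.float32));print("mat",c,rad,ray(p,[c],.003),ray(p,[q.mean(0)],.003))
print("plate top",med(190,250,280,300,.058,.072))
a=cv2.resize(im[140:265,130:345],None,fx=3.4,fy=3.4,interpolation=2)
s=np.load("scene0.npz")["im"][170:280,215:450];a2=cv2.resize(s,(a.shape[1],150*2),interpolation=2)[:170]
cv2.imwrite("pics/crop.png",np.vstack([a,a2])[:,:,::-1])
E
```

```text
((578.8057861328125, 63.843292236328125), (358.67919921875, 166.5758819580078), 81.74464416503906) 5113 [[ 470.63037 -101.67908]
 [ 635.4802  -125.59689]
 [ 686.9812   229.36566]
 [ 522.13135  253.28348]]
jar cap (array([0.58980851, 0.07965028, 0.08588857]), 134)
mat (170.8656463623047, 249.12049865722656) 15.442041397094727 [[0.46515981 0.34406671 0.003     ]] [[0.46585159 0.3446809  0.003     ]]
plate top (array([ 0.56058481, -0.0076747 ,  0.06429192]), 210)
```

View pics/crop.png

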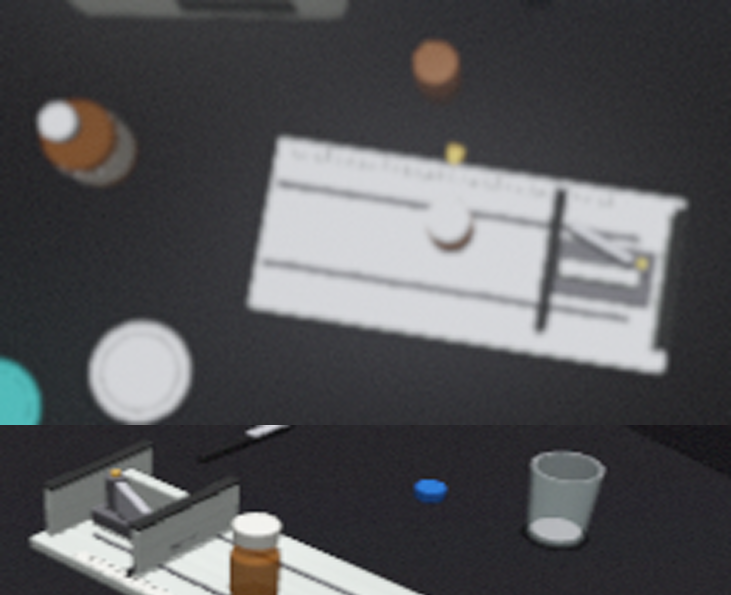

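The crop confirms the choice: a white-capped amber jar stands on the plate in front of the leg, and the mat is white with a grey ring. Moving above the jar with the fingers to close along the stand's x (roll about +1.41).

```bash
python3 -m handwheel '[{"tx":-27,"ty":-18.6},{"tx":-27,"ty":-18.6},{"tx":-27,"ty":-18.6},{"tx":-27,"ty":-18.6},{"tx":-27,"ty":-18.6},{"tx":-27,"ty":-18.6},{"tx":-27,"ty":-18.6},{"tx":-27,"ty":-18.6},{"tx":-27,"ty":-18.6},{"tx":-27,"ty":-18.6}]' 85 40
python3 -m handwheel '[{"tx":-27,"ty":-18.6},{"tx":-27,"ty":-18.6},{"tx":-27,"ty":-18.6},{"tx":-27,"ty":-18.6},{"tx":-27,"ty":-18.6},{"tx":-27,"ty":-18.6},{"tx":-27,"ty":-18.6},{"tx":-27,"ty":-18.6},{"tx":-27,"ty":-18.6},{"tx":-27,"ty":-18.6}]'
python3 -m handwheel '[{"roll":0.1177},{"roll":0.1177},{"roll":0.1177},{"roll":0.1177},{"roll":0.1177},{"roll":0.1177},{"roll":0.1177},{"roll":0.1177},{"roll":0.1177},{"roll":0.1177},{"roll":0.1177},{"roll":0.1177}]'
python3 -m handwheel '[{},{}]'
python3 - <<'E'
from h import *
im,d,p=wrist();o=ctrl.get_obs();np.savez("w1.npz",im=im,d=d,**p)
cv2.imwrite("pics/w1.png",im[:,:,::-1]);print(o["tool_pos"],R.from_rotvec(o["tool_rot"]).as_matrix(),o["q"])
E
```

```text
[0.18674567 0.59593563 0.23032312] [[-9.54212701e-01  2.99128145e-01 -6.88785816e-04]
 [ 2.99128860e-01  9.54211583e-01 -1.47633664e-03]
 [ 2.15633564e-04 -1.61477489e-03 -9.99998673e-01]] [ 1.14801864e+00  5.32330318e-02  1.61398708e+00  2.25074361e-05
  1.47600149e+00 -1.19000417e-01]$[0]: bad value
$[0]: bad value
$[0]: bad value
$[0]: bad value
```

View pics/w1.png

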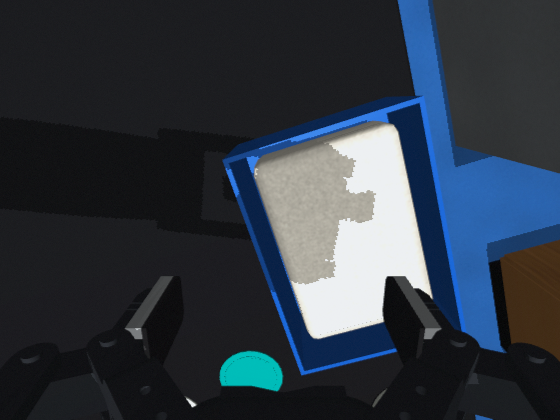

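All calls were refused, so the arm hasn't moved (the view shows the blue tray next to the start pose). The rows probably need all four keys.

```bash
python3 -m handwheel '[{"tx":-27,"ty":-18.6,"tz":0,"roll":0}]' 85 40
```

```text
t: 0.23
tool_pos: [0.2049, 0.5723, 0.2305]
tool_rot: [-0.468, -3.104, -0.001]
contact_force: [1.0, 0.2, 1.5]
opening: 0.0853
grip_force: 0.0
```

```bash
python3 -m handwheel '[{"tx":-27,"ty":-18.6,"tz":0,"roll":0},{"tx":-27,"ty":-18.6,"tz":0,"roll":0},{"tx":-27,"ty":-18.6,"tz":0,"roll":0},{"tx":-27,"ty":-18.6,"tz":0,"roll":0},{"tx":-27,"ty":-18.6,"tz":0,"roll":0},{"tx":-27,"ty":-18.6,"tz":0,"roll":0},{"tx":-27,"ty":-18.6,"tz":0,"roll":0},{"tx":-27,"ty":-18.6,"tz":0,"roll":0},{"tx":-27,"ty":-18.6,"tz":0,"roll":0},{"tx":-27,"ty":-18.6,"tz":0,"roll":0}]'
python3 -m handwheel '[{"tx":-27,"ty":-18.6,"tz":0,"roll":0},{"tx":-27,"ty":-18.6,"tz":0,"roll":0},{"tx":-27,"ty":-18.6,"tz":0,"roll":0},{"tx":-27,"ty":-18.6,"tz":0,"roll":0},{"tx":-27,"ty":-18.6,"tz":0,"roll":0},{"tx":-27,"ty":-18.6,"tz":0,"roll":0},{"tx":-27,"ty":-18.6,"tz":0,"roll":0},{"tx":-27,"ty":-18.6,"tz":0,"roll":0},{"tx":-27,"ty":-18.6,"tz":0,"roll":0}]'
python3 -m handwheel '[{"tx":0,"ty":0,"tz":0,"roll":0.1177},{"tx":0,"ty":0,"tz":0,"roll":0.1177},{"tx":0,"ty":0,"tz":0,"roll":0.1177},{"tx":0,"ty":0,"tz":0,"roll":0.1177},{"tx":0,"ty":0,"tz":0,"roll":0.1177},{"tx":0,"ty":0,"tz":0,"roll":0.1177},{"tx":0,"ty":0,"tz":0,"roll":0.1177},{"tx":0,"ty":0,"tz":0,"roll":0.1177},{"tx":0,"ty":0,"tz":0,"roll":0.1177},{"tx":0,"ty":0,"tz":0,"roll":0.1177},{"tx":0,"ty":0,"tz":0,"roll":0.1177},{"tx":0,"ty":0,"tz":0,"roll":0.1177}]'
python3 -m handwheel '[{"tx":0,"ty":0,"tz":0,"roll":0},{"tx":0,"ty":0,"tz":0,"roll":0}]'
python3 - <<'E'
from h import *
im,d,p=wrist();o=ctrl.get_obs();np.savez("w2.npz",im=im,d=d,**p)
cv2.imwrite("pics/w2.png",im[:,:,::-1]);print(o["t"],o["tool_pos"],R.from_rotvec(o["tool_rot"]).as_matrix(),o["q"])
E
```

```text
t: 1.07
tool_pos: [0.4097, 0.3108, 0.2311]
tool_rot: [-0.475, -3.105, 0.0]
contact_force: [0.3, 1.2, -0.5]
opening: 0.0853
grip_force: 0.0
t: 1.82
tool_pos: [0.5915, 0.0784, 0.2309]
tool_rot: [-0.476, -3.105, 0.0]
contact_force: [-0.2, 1.5, -0.1]
opening: 0.0848
grip_force: 0.0
t: 2.82
tool_pos: [0.5907, 0.0799, 0.2308]
tool_rot: [-2.382, -2.047, 0.001]
contact_force: [-0.2, 0.1, 0.7]
opening: 0.0849
grip_force: 0.0
t: 2.98
tool_pos: [0.5907, 0.0799, 0.2309]
tool_rot: [-2.374, -2.057, 0.001]
contact_force: [-0.2, -0.1, 0.6]
opening: 0.0851
grip_force: 0.0
3.0333 [0.5908085 0.0798595 0.2310272] [[ 1.42136160e-01  9.89847011e-01 -4.54808460e-04]
 [ 9.89847113e-01 -1.42136174e-01  1.84027407e-06]
 [-6.28231446e-05 -4.50452410e-04 -9.99999897e-01]] [ 9.57026641e-03 -1.45834024e-02  1.68155974e+00  6.22124334e-06
  1.47507109e+00  1.52188838e-01]
```

View pics/w2.png

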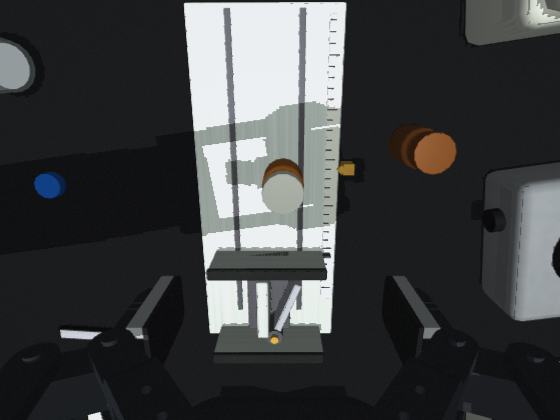

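The wrist view shows the jar cap at (283,190), the brass arrow tip at about (340,169), the leg plate top at rows 252–275, the open lever from (275,338) to (297,288) and the brown decoy at (433,152). Next I measure these.

```bash
python3 - <<'E'
from h import *
z=np.load("w2.npz");im,d=z["im"],z["d"];p=dict(mtx=z["mtx"],extrinsics=z["extrinsics"])
m=im.min(2)>70
L,Rr=[],[]
for v in range(8,240,4):
    c=np.flatnonzero(m[v,175:360])+175
    L.append((c[0],v))
    if not 150<v<190:Rr.append((c[-1]+1,v))
def line(pts):
    w=ray(p,pts,.012)[:,:2]*1000
    vx,vy,x,y=cv2.fitLine(w.astype(np.float32),cv2.DIST_HUBER,0,.01,.01).ravel();s=np.sign(vy)
    n=np.array([vy,-vx])*s;r=w@n;print("yaw",np.degrees(np.arctan2(-vx*s,vy*s)),"resid",np.std(r-np.median(r)));return np.array([x,y]),np.array([vx,vy])*s
a,da=line(L);b,db=line(Rr)
dy=(da+db);dy/=np.linalg.norm(dy);sx=np.array([dy[1],-dy[0]])
print("width",(b-a)@sx,"yaw",np.degrees(np.arctan2(-dy[0],dy[1])))
ctr_x=((a+b)/2)@sx
top=[np.flatnonzero(m[:,u])[0] for u in range(200,220,2)];print("far rows",top)
far=(ray(p,[(210,np.median(top))],.012)[0,:2]*1000)@dy
C=sx*ctr_x+dy*(far-180);print("stand centre",C)
W=cloud(p,d)*1000;loc=np.dstack([(W[...,:2]-C)@sx,(W[...,:2]-C)@dy,W[...,2]])
hsv=cv2.cvtColor(im,cv2.COLOR_RGB2HSV)
y=(hsv[...,0]>15)&(hsv[...,0]<32)&(hsv[...,1]>120)&(hsv[...,2]>80);y[:,:330]=0;y[:,362:]=0;y[:145]=0;y[195:]=0
q=np.argwhere(y)[:,::-1];print("mark px",q[:,0].min(),q[:,0].max(),q[:,1].min(),q[:,1].max())
for u in range(q[:,0].min(),q[:,0].max()+1,2):
    s=q[q[:,0]==u];
    if len(s):
        for zz in(.012,.016):
            w=ray(p,[s.mean(0)],zz)[0,:2]*1000-C;print(u,len(s),zz,w@sx,w@dy)
def cyl(roi,lo,hi):
    y0,y1,x0,x1=roi;w=loc[y0:y1,x0:x1].reshape(-1,3);w=w[(w[:,2]>lo)&(w[:,2]<hi)];c,r=cv2.minEnclosingCircle(w[:,:2].astype(np.float32))
    xy=np.array(c);print("loc",c,r,np.median(w[:,2]),"mean",w.mean(0)[:2],"world",C+sx*c[0]+dy*c[1],C+sx*w[:,0].mean()+dy*w[:,1].mean())
cyl((150,225,255,312),82,93)
cyl((110,190,410,470),70,95)
w=loc[235:290,200:335].reshape(-1,3);w=w[(w[:,2]>61)&(w[:,2]<70)];print("leg top x",w[:,0].min(),w[:,0].max(),"y",np.percentile(w[:,1],[2,50,98]))
w=loc[315:365,210:330].reshape(-1,3);w=w[(w[:,2]>61)&(w[:,2]<70)];print("fixed top x",w[:,0].min(),w[:,0].max(),"y",np.percentile(w[:,1],[2,50,98]))
cv2.imwrite("pics/w2c.png",cv2.resize(im[130:350,190:370],None,fx=3.2,fy=2.7,interpolation=2)[:,:,::-1])
E
```

```text
yaw -7.961149 resid 0.29164907354003544
yaw -8.011713 resid 0.34673128508512396
width 149.48064 yaw -7.986431
far rows [np.int64(2), np.int64(2), np.int64(2), np.int64(2), np.int64(2), np.int64(2), np.int64(2), np.int64(2), np.int64(2), np.int64(2)]
stand centre [572.9623913   65.12459001]
mark px 337 354 162 174
337 1 0.012 72.69984143254385 25.298937691296445
337 1 0.016 72.07369063237857 26.072665175493533
339 6 0.012 74.82520805054436 24.761322095217892
339 6 0.016 74.17551804343486 25.541003867331852
341 10 0.012 76.92672849576458 24.754954179758457
341 10 0.016 76.25376338673217 25.534706478848108
343 11 0.012 79.0015839434098 25.27983526791366
343 11 0.016 78.30563905698376 26.053774318385152
345 13 0.012 81.04702961528874 26.33454264103464
345 13 0.016 80.32843067541353 27.096800424419698
347 11 0.012 83.2026504647253 25.26710060742713
347 11 0.016 82.46017724130827 26.04118069888704
349 12 0.012 85.27371689741564 25.79150874319868
349 12 0.016 84.50830586132128 26.559780824159766
351 11 0.012 87.40364086637837 25.25436617768154
351 11 0.016 86.61464014902337 26.028587307574355
353 11 0.012 89.50410752297807 25.24799904933466
353 11 0.016 88.69184337479162 26.022290697485584
loc (15.281683921813965, 18.381227493286133) 18.29246711730957 86.5975653685932 mean [15.44760233 19.08553017] world [590.64971988  81.20432196] [590.91188421  81.87874177]
loc (145.71438598632812, 50.671173095703125) 18.42986488342285 74.52957204883629 mean [144.9674341   51.30066637] world [724.30367415  95.05895243] [723.65143044  95.78612087]
leg top x -60.80274983775732 58.442209030235794 y [-85.17383637 -69.12623518 -63.96281729]
fixed top x -60.64881331551 58.77394291912084 y [-175.31730313 -165.93539587 -118.39878756]
```

View pics/w2c.png

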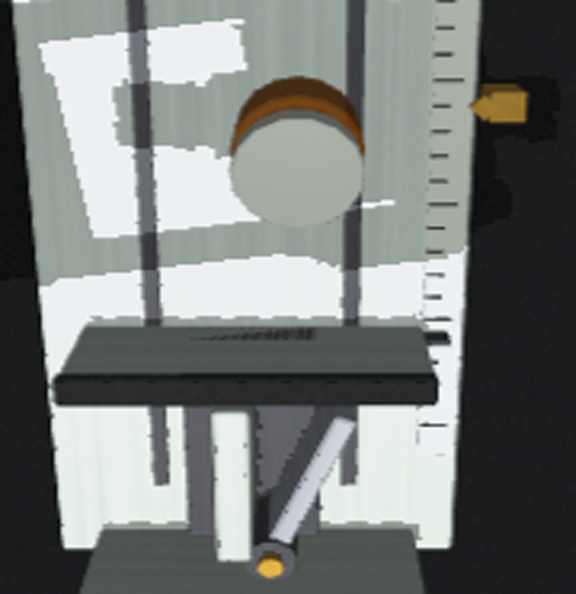

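```bash
python3 -m handwheel '[{"tx":1.3,"ty":0,"tz":28,"roll":0},{"tx":0,"ty":0,"tz":28,"roll":0},{"tx":0,"ty":0,"tz":28,"roll":0},{"tx":0,"ty":0,"tz":28,"roll":0},{"tx":0,"ty":0,"tz":28,"roll":0},{"tx":0,"ty":0,"tz":28,"roll":0},{"tx":0,"ty":0,"tz":20,"roll":0},{"tx":0,"ty":0,"tz":8,"roll":0},{"tx":0,"ty":0,"tz":0,"roll":0}]'
python3 -m handwheel '[{"tx":0,"ty":0,"tz":0,"roll":0},{"tx":0,"ty":0,"tz":0,"roll":0},{"tx":0,"ty":0,"tz":0,"roll":0},{"tx":0,"ty":0,"tz":0,"roll":0},{"tx":0,"ty":0,"tz":0,"roll":0},{"tx":0,"ty":0,"tz":0,"roll":0},{"tx":0,"ty":0,"tz":0,"roll":0},{"tx":0,"ty":0,"tz":0,"roll":0}]' 25 40
python3 - <<'E'
from h import *
z=np.load("w2.npz");p=dict(mtx=z["mtx"],extrinsics=z["extrinsics"])
C=np.array([572.96,65.12]);t=np.radians(-7.99);sx=np.array([np.cos(t),np.sin(t)]);dy=np.array([-sx[1],sx[0]])
for uv,zz in(((326.6,255.2),.015),((265,252),.066),((265,268),.066)):
    w=ray(p,[uv],zz)[0,:2]*1000-C;print(uv,w@sx,w@dy)
E
```

```text
t: 3.78
tool_pos: [0.5891, 0.0811, 0.0326]
tool_rot: [-2.373, -2.054, 0.006]
contact_force: [-0.2, 0.0, -0.4]
opening: 0.0849
grip_force: 0.0
t: 4.45
tool_pos: [0.5925, 0.0812, 0.0376]
tool_rot: [2.375, 2.053, 0.003]
contact_force: [-1.9, 0.3, 5.2]
opening: 0.0384
grip_force: 40.2
(326.6, 255.2) 64.91098282795654 -72.4479016269383
(265, 252) -1.6002669880498779 -45.03370992782455
(265, 268) -1.9219443446171454 -62.16053184391275
```

```bash
python3 -m handwheel '[{"tx":0,"ty":0,"tz":-30,"roll":0},{"tx":0,"ty":0,"tz":-40,"roll":0},{"tx":0,"ty":0,"tz":-40,"roll":0},{"tx":24.2,"ty":-16.3,"tz":0,"roll":0},{"tx":24.2,"ty":-16.3,"tz":0,"roll":0},{"tx":24.2,"ty":-16.3,"tz":0,"roll":0},{"tx":24.2,"ty":-16.3,"tz":0,"roll":0},{"tx":24.2,"ty":-16.3,"tz":0,"roll":0},{"tx":24.2,"ty":-16.3,"tz":0,"roll":0},{"tx":0,"ty":0,"tz":0,"roll":0},{"tx":0,"ty":0,"tz":0,"roll":0}]'
python3 - <<'E'
from h import *
im,d,p=wrist();o=ctrl.get_obs();np.savez("w3.npz",im=im,d=d,**p)
cv2.imwrite("pics/w3.png",im[:,:,::-1]);print(o["tool_pos"],o["opening"],o["grip_force"])
E
```

```text
t: 5.37
tool_pos: [0.5147, 0.24, 0.1453]
tool_rot: [2.374, 2.057, 0.0]
contact_force: [0.9, -0.7, -1.4]
opening: 0.0384
grip_force: 41.1
[0.51522142 0.23911616 0.14537855] 0.03818811576181519 41.063483285252005
```

View pics/w3.png

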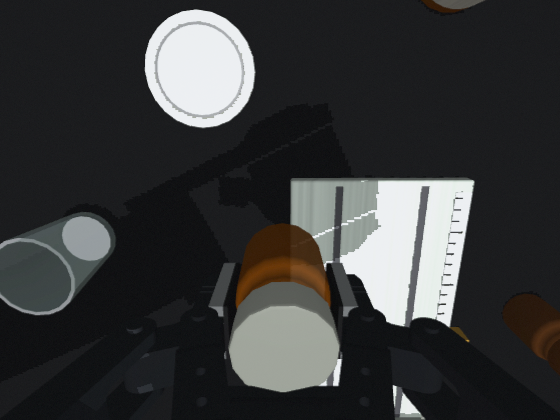

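The jar is held upright (cap at (285,337)) and the mat is in view at (200,68). Next I fit the mat and the held jar's offset from the tool.

```bash
python3 - <<'E'
from h import *
z=np.load("w3.npz");im,d=z["im"],z["d"];p=dict(mtx=z["mtx"],extrinsics=z["extrinsics"])
m=(im.min(2)>90).astype(np.uint8);m[140:]=0;m[:,270:]=0
c=max(cv2.findContours(m,0,1)[0],key=cv2.contourArea)[:,0]
w=ray(p,c,.003)[:,:2]*1000;(cc,r)=cv2.minEnclosingCircle(w.astype(np.float32));print("mat",cc,r,w.mean(0))
W=cloud(p,d)*1000;q=W[270:395,220:350].reshape(-1,3);z0=np.percentile(q[:,2],98);print(z0);q=q[q[:,2]>z0-4];print("cap",cv2.minEnclosingCircle(q[:,:2].astype(np.float32)),q.mean(0))
o=ctrl.get_obs();M=R.from_rotvec(o["tool_rot"]).as_matrix();dl=np.array([cc[0],cc[1],0])-o["tool_pos"]*1000;print("tool-axes delta",M.T@dl)
E
```

```text
mat (466.52435302734375, 346.34210205078125) 42.092159271240234 [466.45606021 347.4823532 ]
223.7304806070122
cap ((520.2849731445312, 282.0035095214844), 35.728485107421875) [519.41584819 258.38414449 227.5165406 ]
tool-axes delta [ 99.17979612 -63.65785261 145.30924017]
```

```bash
python3 -m handwheel '[{"tx":24.8,"ty":-15.9,"tz":0,"roll":0},{"tx":24.8,"ty":-15.9,"tz":0,"roll":0},{"tx":24.8,"ty":-15.9,"tz":0,"roll":0},{"tx":24.8,"ty":-15.9,"tz":0,"roll":0},{"tx":0,"ty":0,"tz":0,"roll":0},{"tx":0,"ty":0,"tz":30,"roll":0},{"tx":0,"ty":0,"tz":30,"roll":0},{"tx":0,"ty":0,"tz":30,"roll":0},{"tx":0,"ty":0,"tz":15,"roll":0},{"tx":0,"ty":0,"tz":5,"roll":0},{"tx":0,"ty":0,"tz":0,"roll":0},{"tx":0,"ty":0,"tz":0,"roll":0}]'
python3 -m handwheel '[{"tx":0,"ty":0,"tz":2,"roll":0},{"tx":0,"ty":0,"tz":2,"roll":0},{"tx":0,"ty":0,"tz":0,"roll":0}]'
```

```text
t: 6.42
tool_pos: [0.4681, 0.346, 0.0363]
tool_rot: [2.378, 2.053, 0.002]
contact_force: [0.5, 0.3, -1.0]
opening: 0.0387
grip_force: 41.1
t: 6.67
tool_pos: [0.4676, 0.3466, 0.0324]
tool_rot: [2.377, 2.054, 0.003]
contact_force: [-0.8, 0.1, -1.8]
opening: 0.0386
grip_force: 41.1
```

```bash
python3 -m handwheel '[{"tx":0,"ty":-1,"tz":1.5,"roll":0},{"tx":0,"ty":0,"tz":1.5,"roll":0},{"tx":0,"ty":0,"tz":0,"roll":0}]'
python3 -m handwheel '[{"tx":0,"ty":0,"tz":1,"roll":0},{"tx":0,"ty":0,"tz":0,"roll":0}]'
```

```text
t: 6.92
tool_pos: [0.466, 0.3467, 0.0287]
tool_rot: [2.377, 2.054, 0.001]
contact_force: [0.9, 0.2, 0.3]
opening: 0.0384
grip_force: 41.1
t: 7.08
tool_pos: [0.4661, 0.3469, 0.0286]
tool_rot: [-2.377, -2.054, -0.0]
contact_force: [-2.5, -1.2, 5.8]
opening: 0.0381
grip_force: 41.7
```

```bash
python3 -m handwheel '[{"tx":0,"ty":0,"tz":0,"roll":0},{"tx":0,"ty":0,"tz":0,"roll":0},{"tx":0,"ty":0,"tz":0,"roll":0},{"tx":0,"ty":0,"tz":0,"roll":0},{"tx":0,"ty":0,"tz":0,"roll":0}]' 70 40
python3 -m handwheel '[{"tx":0,"ty":0,"tz":-15,"roll":0},{"tx":0,"ty":0,"tz":-30,"roll":0},{"tx":0,"ty":0,"tz":-40,"roll":0},{"tx":0,"ty":0,"tz":-40,"roll":0},{"tx":-24,"ty":0,"tz":-20,"roll":0},{"tx":-30,"ty":15,"tz":0,"roll":0},{"tx":-30,"ty":15,"tz":0,"roll":0},{"tx":0,"ty":0,"tz":0,"roll":0},{"tx":0,"ty":0,"tz":0,"roll":0}]' 85
python3 - <<'E'
from h import *
im,d,p=wrist();o=ctrl.get_obs();np.savez("w4.npz",im=im,d=d,**p)
cv2.imwrite("pics/w4.png",im[:,:,::-1]);print(o["tool_pos"],o["opening"],R.from_rotvec(o["tool_rot"]).as_matrix())
E
```

```text
t: 7.5
tool_pos: [0.4658, 0.3464, 0.0271]
tool_rot: [2.377, 2.054, -0.0]
contact_force: [0.7, -0.4, -0.5]
opening: 0.0701
grip_force: 0.0
t: 8.25
tool_pos: [0.4837, 0.2579, 0.1723]
tool_rot: [-2.38, -2.051, -0.0]
contact_force: [-0.6, -0.4, -0.3]
opening: 0.0854
grip_force: 0.0
[0.48332864 0.25877303 0.17209991] 0.08490032397994753 [[ 1.46210196e-01  9.89253441e-01 -4.55507904e-04]
 [ 9.89253503e-01 -1.46210037e-01  3.63522758e-04]
 [ 2.93016311e-04 -5.03763523e-04 -9.99999830e-01]]
```

View pics/w4.png

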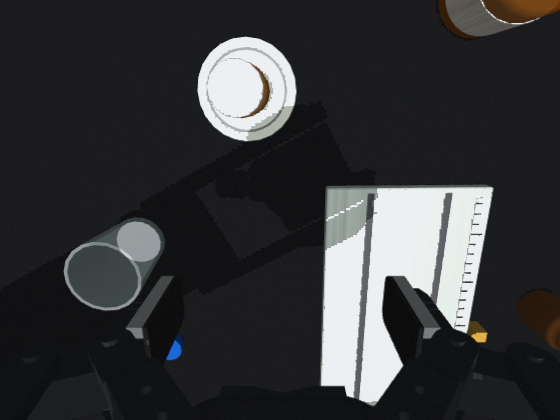

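The jar stands upright on the mat (mat at (247,88), with the jar base inside the ring). Next, move over the rib and lever behind the leg plate.

```bash
python3 -m handwheel '[{"tx":-27.2,"ty":12.2,"tz":0,"roll":-0.007},{"tx":-27.2,"ty":12.2,"tz":0,"roll":0},{"tx":-27.2,"ty":12.2,"tz":0,"roll":0},{"tx":-27.2,"ty":12.2,"tz":0,"roll":0},{"tx":-27.2,"ty":12.2,"tz":0,"roll":0},{"tx":-27.2,"ty":12.2,"tz":0,"roll":0},{"tx":-27.2,"ty":12.2,"tz":0,"roll":0},{"tx":-27.2,"ty":12.2,"tz":0,"roll":0},{"tx":-27.2,"ty":12.2,"tz":0,"roll":0},{"tx":-27.2,"ty":12.2,"tz":0,"roll":0},{"tx":0,"ty":0,"tz":0,"roll":0},{"tx":0,"ty":0,"tz":0,"roll":0}]' 85 40
cat >> h.py <<'E'
C=np.array([573.0,65.1]);_t=np.radians(-7.99);sx=np.array([np.cos(_t),np.sin(_t)]);dy=np.array([-sx[1],sx[0]])
def where():
    o=ctrl.get_obs();M=R.from_rotvec(o["tool_rot"]).as_matrix();w=o["tool_pos"][:2]*1000-C
    print("tool local x,y",w@sx,w@dy,"z",o["tool_pos"][2]*1000,"tool y yaw",np.degrees(np.arctan2(M[1,1],M[0,1])),"f",o["contact_force"],"open",o["opening"],o["grip_force"],o["t"])
E
python3 -c "
from h import *
where()
im,d,p=wrist();np.savez('w5.npz',im=im,d=d,**p)
W=cloud(p,d)*1000;l=np.dstack([(W[...,:2]-C)@sx,(W[...,:2]-C)@dy,W[...,2]]).reshape(-1,3);l=l[d.ravel()>0]
w=l[(abs(l[:,0])<55)&(l[:,1]>-120)&(l[:,1]<-40)&(l[:,2]>63)&(l[:,2]<70)];print('strip y',np.percentile(w[:,1],[2,50,98]),'x',w[:,0].min(),w[:,0].max())
w=l[(l[:,0]>-20)&(l[:,0]<60)&(l[:,1]>-155)&(l[:,1]<-80)&(l[:,2]>55)&(l[:,2]<69)];print('rib/lever',len(w),np.percentile(w,[2,98],axis=0))
cv2.imwrite('pics/w5.png',im[:,:,::-1])
"
```

```text
t: 9.3
tool_pos: [0.5667, -0.0272, 0.1718]
tool_rot: [-2.37, -2.06, 0.0]
contact_force: [0.5, 0.4, 0.6]
opening: 0.0849
grip_force: 0.0
tool local x,y 6.613174381017261 -92.30576708537932 z 171.75293499742264 tool y yaw -7.990224654066418 f [0.46992685 0.37033032 0.55439496] open 0.0849485374734828 0.0 9.3
strip y [-117.23264732  -72.23599993  -64.5257195 ] x -54.99323286377183 54.99689416297841
rib/lever 2404 [[ -11.50621936 -148.4387575    56.68695556]
 [  29.74371158  -82.31654643   67.8783415 ]]
```

View pics/w5.png

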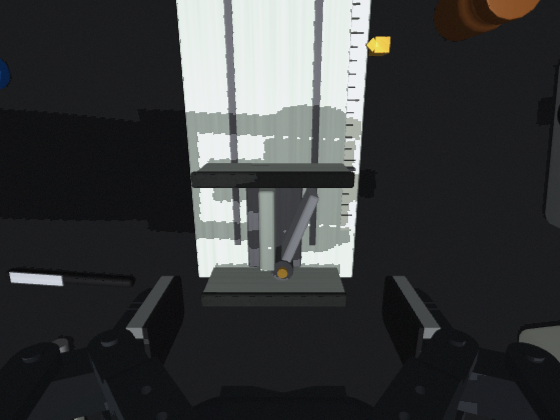

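The wrist view shows the leg plate top at rows 165–185, the rib at (266,230), the open lever from (284,270) to (313,195) and the arrow tip at (369,45). The leg strip's middle is at local y −72.3. Descending behind the plate.

```bash
python3 -m handwheel '[{"tx":-1.7,"ty":-3.6,"tz":0,"roll":0},{"tx":0,"ty":0,"tz":30,"roll":0},{"tx":0,"ty":0,"tz":30,"roll":0},{"tx":0,"ty":0,"tz":30,"roll":0},{"tx":0,"ty":0,"tz":25,"roll":0},{"tx":0,"ty":0,"tz":15,"roll":0},{"tx":0,"ty":0,"tz":6,"roll":0},{"tx":0,"ty":0,"tz":0,"roll":0},{"tx":0,"ty":0,"tz":0,"roll":0}]'
python3 -c "
from h import *
where()"
python3 -m handwheel '[{"tx":5,"ty":0,"tz":0,"roll":0},{"tx":10,"ty":0,"tz":0,"roll":0},{"tx":10,"ty":0,"tz":0,"roll":0},{"tx":10,"ty":0,"tz":0,"roll":0},{"tx":0,"ty":0,"tz":0,"roll":0}]'
python3 -c "
from h import *
where()"
```

```text
t: 10.1
tool_pos: [0.563, -0.0277, 0.037]
tool_rot: [2.368, 2.064, 0.001]
contact_force: [-0.2, -0.4, 0.0]
opening: 0.0851
grip_force: 0.0
tool local x,y 2.9835372198363306 -93.26195413226151 z 37.003444176875966 tool y yaw -7.857160748733205 f [-0.17457241 -0.4016688   0.04651638] open 0.08509759051794649 0.0 10.1
t: 10.52
tool_pos: [0.5688, 0.0079, 0.0376]
tool_rot: [2.367, 2.063, 0.004]
contact_force: [1.0, -3.4, 2.3]
opening: 0.085
grip_force: 1.5
tool local x,y 3.812284128783416 -57.226161575374746 z 37.61577430522335 tool y yaw -7.838749165079027 f [ 0.97544589 -3.38810507  2.34745203] open 0.08498899941785198 1.5164348110556602 10.5167
```

```bash
python3 -m handwheel '[{"tx":10,"ty":-0.5,"tz":0,"roll":0},{"tx":12,"ty":-0.5,"tz":0,"roll":0},{"tx":12,"ty":-0.5,"tz":0,"roll":0},{"tx":12,"ty":-0.5,"tz":0,"roll":0},{"tx":10,"ty":-0.5,"tz":0,"roll":0},{"tx":6,"ty":-0.5,"tz":0,"roll":0},{"tx":0,"ty":0,"tz":0,"roll":0},{"tx":0,"ty":0,"tz":0,"roll":0}]'
python3 -c "
from h import *
where()
im,d,p=wrist();np.savez('w6.npz',im=im,d=d,**p)
cv2.imwrite('pics/w6.png',im[:,:,::-1])"
```

```text
t: 11.18
tool_pos: [0.5735, 0.0681, 0.0367]
tool_rot: [2.368, 2.063, 0.0]
contact_force: [0.6, -5.3, 2.1]
opening: 0.0849
grip_force: 2.0
tool local x,y 0.08516842276841435 3.0123952694161744 z 36.71501966708809 tool y yaw -7.893706641385004 f [ 0.62797841 -5.29573666  2.08736035] open 0.08492579501060613 2.01422318816185 11.1833
```

View pics/w6.png

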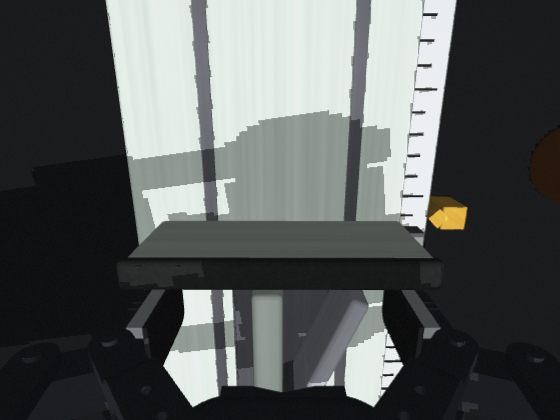

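The wrist view shows the leg pushed almost to the mark, with the lever still open at (340,335), the arrow tip at about (428,217) and the blade end near (420,232). I measure the remainder numerically.

```bash
cat >> h.py <<'E'
def gap(name,box=(205,250,395,440)):
    z=np.load(name);im=z["im"];p=dict(mtx=z["mtx"],extrinsics=z["extrinsics"])
    L=lambda uv,zz:(ray(p,uv,zz)[:,:2]*1000-C)@np.c_[sx,dy]
    hsv=cv2.cvtColor(im,cv2.COLOR_RGB2HSV)
    y=(hsv[...,0]>12)&(hsv[...,0]<34)&(hsv[...,1]>110)&(hsv[...,2]>70);y[:,480:]=0
    n,l,s,c=cv2.connectedComponentsWithStats(y.astype(np.uint8));k=1+np.argmax(s[1:,4]);q=np.argwhere(l==k)[:,::-1]
    u0=q[:,0].min()
    for u in range(u0,u0+6):
        t=q[q[:,0]==u][:,1];print("mark col",u,t.min(),t.max(),L([(u,t.mean())],.012),L([(u,t.mean())],.016))
    return im,L
E
python3 - <<'E'
from h import *
im,L=gap("w6.npz")
g=im.max(2)
print("cols",list(range(396,446,2)))
for v in range(204,262,1):print(v,*g[v,396:446:2])
for v in(224,228,232,236,240):print(v,L([(420,v)],.015))
W=cloud(*(lambda z:(dict(mtx=z["mtx"],extrinsics=z["extrinsics"]),z["d"]))(np.load("w6.npz")))*1000
l=np.dstack([(W[...,:2]-C)@sx,(W[...,:2]-C)@dy,W[...,2]])[215:300,110:450].reshape(-1,3)
w=l[(l[:,2]>63)&(l[:,2]<70)&(abs(l[:,0])<58)];print("strip",np.percentile(w[:,1],[2,5,50,95,98]))
E
```

```text
mark col 426 216 216 [[72.9922491  24.87050867]] [[71.24548364 26.21873333]]
mark col 427 215 216 [[73.46496469 25.13858102]] [[71.70687223 26.48038225]]
mark col 428 210 218 [[73.86771214 25.94003833]] [[72.09996921 27.26263539]]
mark col 429 208 220 [[74.43135884 25.50413549]] [[72.65011006 26.83717746]]
mark col 430 197 221 [[74.67859249 27.46997314]] [[72.89141961 28.75591057]]
mark col 431 197 222 [[75.22575355 27.15373244]] [[73.42546983 28.44724749]]
cols [396, 398, 400, 402, 404, 406, 408, 410, 412, 414, 416, 418, 420, 422, 424, 426, 428, 430, 432, 434, 436, 438, 440, 442, 444]
204 237 239 239 232 241 242 241 241 241 241 241 241 241 241 241 241 135 68 69 69 75 75 76 78 81
205 238 238 239 232 241 241 241 241 241 241 241 241 241 241 241 241 117 70 68 69 69 76 76 76 79
206 238 238 239 234 241 241 241 241 241 241 241 241 241 241 241 241 103 69 69 68 70 70 76 76 86
207 237 239 239 237 241 241 241 241 241 241 241 241 241 241 241 241 97 69 69 69 78 72 74 73 170
208 237 239 222 238 241 241 241 241 241 241 241 241 241 241 241 241 82 72 71 72 79 79 71 88 197
209 237 239 219 237 241 241
[... 4122 characters left out ...]
56 82 84 83 83 84 83 84 84 84 83 83 83 81 83 82 83 83 81 38 30 30 31 29 30 30
257 84 84 85 83 82 83 83 84 83 84 83 83 83 82 83 83 82 83 68 31 29 30 30 30 29
258 27 29 28 27 27 29 29 28 27 29 28 27 29 28 30 27 29 29 25 17 14 24 28 30 28
259 13 17 14 15 16 17 12 14 14 14 16 17 18 17 16 17 18 17 15 15 15 16 24 29 29
260 14 17 16 16 17 16 16 18 19 18 16 20 19 19 20 20 20 20 16 18 17 18 18 29 30
261 16 18 20 17 18 18 20 18 19 18 19 20 23 23 25 22 25 22 25 23 25 23 21 26 29
224 [[69.21483229 21.64219584]]
228 [[69.47871629 19.50028161]]
232 [[69.74460434 17.34210082]]
236 [[70.01251934 15.16746747]]
240 [[70.28248457 12.9761927 ]]
strip [10.95942779 13.42978403 20.16438563 25.28211331 25.58002306]
```

```bash
python3 - <<'E'
from h import *
z=np.load("w6.npz");p=dict(mtx=z["mtx"],extrinsics=z["extrinsics"])
L=lambda uv,zz:(ray(p,[uv],zz)[:,:2]*1000-C)@np.c_[sx,dy]
for uv in((417,226.3),(424.5,233.3),(424.5,237)):
    print(uv,[(zz,L(uv,zz/1000).round(1).tolist()) for zz in(12,13,15,17,18,20)])
# predicted pixels for index box corners with the plate centre at 18
K=p["mtx"];Ei=np.linalg.inv(p["extrinsics"])
def proj(x,y,zz):
    w=np.r_[(C+sx*x+dy*y)/1000,zz/1000,1];c=Ei@w;return (K@c[:3]/c[2])[:2].round(1)
for Y in(17,18,19):print(Y,"tip z12,15,18",[proj(69,Y,q) for q in(12,15,18)],"strip corners",[proj(60,Y+s,66) for s in(6,-6)],proj(-60,Y-6,66),"plate foot front",proj(60,Y+4,12))
g=z["im"].max(2)
for v in range(215,226):print(v,*g[v,150:175:2])
print("strip back edge row, col 300:",*g[250:300,300])
E
```

```text
(417, 226.3) [(12, [[69.1, 19.3]]), (13, [[68.7, 19.7]]), (15, [[67.9, 20.4]]), (17, [[67.0, 21.2]]), (18, [[66.6, 21.5]]), (20, [[65.8, 22.3]])]
(424.5, 233.3) [(12, [[73.4, 15.5]]), (13, [[73.0, 15.9]]), (15, [[72.1, 16.6]]), (17, [[71.2, 17.4]]), (18, [[70.8, 17.8]]), (20, [[69.9, 18.6]])]
(424.5, 237) [(12, [[73.7, 13.4]]), (13, [[73.2, 13.8]]), (15, [[72.4, 14.6]]), (17, [[71.5, 15.4]]), (18, [[71.0, 15.8]]), (20, [[70.2, 16.7]])]
17 tip z12,15,18 [array([416.3, 230.5]), array([418.4, 232.6]), array([420.7, 234.8])] strip corners [array([448.2, 268.7]), array([443.4, 297.8])] [120.2 297.5] plate foot front [399.6 223.2]
18 tip z12,15,18 [array([416.5, 228.7]), array([418.7, 230.8]), array([420.9, 233. ])] strip corners [array([448.6, 266.2]), array([443.8, 295.5])] [119.8 295.2] plate foot front [399.8 221.3]
19 tip z12,15,18 [array([416.7, 226.8]), array([418.9, 228.9]), array([421.2, 231.1])] strip corners [array([449. , 263.7]), array([444.2, 293.1])] [119.5 292.8] plate foot front [400.  219.5]
215 151 229 239 238 237 236 238 237 235 175 153 153 151
216 151 229 239 238 238 237 238 238 235 176 153 154 152
217 150 162 238 238 238 236 237 238 236 177 153 153 151
218 151 153 239 239 238 236 238 238 236 178 154 153 152
219 150 153 239 239 238 236 238 238 235 234 153 154 154
220 151 153 239 239 238 237 238 238 210 213 138 137 137
221 151 152 231 239 238 237 196 129 101 102 90 89 89
222 150 153 230 238 238 237 118 86 83 84 84 84 83
223 151 153 230 239 238 195 87 83 83 83 83 84 83
224 151 153 164 239 238 117 83 84 84 84 83 84 83
225 152 153 154 239 196 86 85 85 84 84 84 85 84
strip back edge row, col 300: 83 83 84 83 84 85 84 70 23 16 16 17 19 23 20 21 24 24 27 27 25 25 27 26 27 25 26 26 28 27 27 26 27 26 26 26 27 26 25 33 62 62 63 62 63 61 63 62 63 62
```

The same image gives the blade at local y ≈ 18.1 (the plate foot edge agrees at Y = 18.0) and the arrow tip at ≈ 25.2. About 7.1 mm remain.

```bash
python3 -m handwheel '[{"tx":3,"ty":0,"tz":0,"roll":0},{"tx":3,"ty":0,"tz":0,"roll":0},{"tx":1.1,"ty":0,"tz":0,"roll":0},{"tx":0,"ty":0,"tz":0,"roll":0},{"tx":0,"ty":0,"tz":0,"roll":0},{"tx":0,"ty":0,"tz":0,"roll":0}]'
cat >> h.py <<'E'
def prof(name):
    where();im,d,p=wrist();np.savez(name,im=im,d=d,**p);K=p["mtx"];Ei=np.linalg.inv(p["extrinsics"])
    L=lambda uv,zz:((ray(p,[uv],zz)[0,:2]*1000-C)@np.c_[sx,dy]).round(1)
    g=im.max(2).astype(int)
    # blade front-bottom edge: last bright->dark drop in cols 408..414, just above the blade
    for u in(408,410,412,414):
        c=g[205:245,u];dark=np.flatnonzero(c<60);print(u,"dark rows",(dark+205).tolist())
    gap(name,None)
    return g,L
E
python3 - <<'E'
from h import *
g,L=prof("w7.npz")
for v in range(212,240):print(v,*g[v,396:446:2])
print([ (v,L((412,v),.012)) for v in(222,224,226,228)])
E
```

```text
t: 11.73
tool_pos: [0.5742, 0.0748, 0.0364]
tool_rot: [2.37, 2.062, 0.0]
contact_force: [0.9, -5.1, 2.7]
opening: 0.0852
grip_force: 2.3
tool local x,y -0.1924546694003182 9.717779642114305 z 36.389630017242744 tool y yaw -7.946358103516417 f [ 0.86106984 -5.10078803  2.66070567] open 0.08519489939541759 2.293164498405531 11.7333
408 dark rows [209, 227, 228, 229, 230]
410 dark rows [209, 227, 228, 229, 230, 231, 232]
412 dark rows [209, 227, 228, 229, 230, 231, 232]
414 dark rows [209, 227, 228, 229, 230, 231, 232]
mark col 426 228 230 [[73.45045863 24.61387032]] [[71.68701335 26.13090683]]
mark col 427 224 231 [[73.8575262  25.43371805]] [[72.08430898 26.93107354]]
mark col 428 225 233 [[74.47496286 24.61444961]] [[72.68692364 26.13147222]]
mark col 429 211 234 [[74.79603377 26.08408633]] [[73.00028701 27.56582928]]
mark col 430 209 235 [[75.14277727 27.33788963]] [[73.33870669 28.78953415]]
mark col 431 209 236 [[75.68837814 27.06704649]] [[73.87121003 28.52519279]]
212 236 238 184 231 240 240 240 240 240 240 240 240 240 240 240 240 134 73 74 76 79 78 80 79 79
213 237 237 185 233 
[... 1896 characters left out ...]
 70 34 71 226 225 224 225 226 230 230 232
234 84 84 84 84 84 84 84 82 100 101 101 101 101 102 101 39 29 218 227 224 225 225 228 229 229
235 83 83 83 83 83 83 83 82 90 104 104 104 105 103 103 34 29 91 154 225 225 224 226 228 228
236 81 82 82 82 83 82 82 82 82 101 104 104 103 67 68 31 28 31 135 227 225 224 225 227 227
237 84 83 83 84 83 83 83 83 81 101 129 128 115 109 78 26 30 30 71 228 225 224 194 226 227
238 81 82 81 81 82 82 82 82 82 83 156 162 160 161 116 30 30 27 32 221 150 149 135 226 226
239 81 81 81 81 82 81 81 81 80 80 120 165 165 165 102 29 30 28 29 102 141 114 126 226 225
[(222, array([65.8, 28.4])), (224, array([66. , 27.3])), (226, array([66.1, 26.2])), (228, array([66.2, 25.2]))]
```

Blade centre ≈ 24.9 against arrow ≈ 24.6–25.1, so the leg is level with the mark within measurement error. The tool is centred, so I close gradually and watch the leg position.

```bash
python3 -m handwheel '[{"tx":0,"ty":0,"tz":0,"roll":0},{"tx":0,"ty":0,"tz":0,"roll":0},{"tx":0,"ty":0,"tz":0,"roll":0},{"tx":0,"ty":0,"tz":0,"roll":0}]' 50 40
python3 -c "
from h import *
where()"
python3 -m handwheel '[{"tx":0,"ty":0,"tz":0,"roll":0},{"tx":0,"ty":0,"tz":0,"roll":0},{"tx":0,"ty":0,"tz":0,"roll":0},{"tx":0,"ty":0,"tz":0,"roll":0},{"tx":0,"ty":0,"tz":0,"roll":0},{"tx":0,"ty":0,"tz":0,"roll":0},{"tx":0,"ty":0,"tz":0,"roll":0},{"tx":0,"ty":0,"tz":0,"roll":0}]' 10 40
python3 - <<'E'
from h import *
g,L=prof("w8.npz")
for v in range(216,240):print(v,*g[v,396:446:2])
E
```

```text
t: 12.12
tool_pos: [0.5758, 0.0747, 0.0373]
tool_rot: [2.367, 2.061, 0.004]
contact_force: [3.6, -4.5, 2.8]
opening: 0.05
grip_force: 4.1
tool local x,y 1.4435461956572475 9.868068365029746 z 37.32551054904463 tool y yaw -7.923886157806956 f [ 3.5754358  -4.52187302  2.83296064] open 0.050003754570461106 4.118692169431597 12.1167
t: 12.78
tool_pos: [0.573, 0.0752, 0.0373]
tool_rot: [-2.367, -2.062, 0.004]
contact_force: [-6.6, -4.3, 11.5]
opening: 0.0208
grip_force: 42.2
tool local x,y -1.4145506645622248 10.046815530070205 z 37.309785220428786 tool y yaw -7.871461703318448 f [-6.59802008 -4.34154241 11.48044261] open 0.02081713749805654 42.16139417141676 12.7833
408 dark rows [209, 227]
410 dark rows [209, 227, 228, 229]
412 dark rows [209, 227, 228, 229, 230, 231, 232]
414 dark rows [209, 227, 228, 229, 230, 231, 232]
mark col 428 228 229 [[73.3974461  25.06153988]] [[71.625227   26.56879546]]
mark col 429 225 232 [[73.91062132 25.06319539]] [[72.1261488  26.57041144]]
mark col 430 218 233 [[74.21872798 26.6151243 ]] [[72.42689858 28.0852839 ]]
mark col 431 212 234 [[74.64583509 27
[... 1693 characters left out ...]
86 86 86 86 55 37 37 36 36 35 35 111 61 219 230 227 228 229 231 233 231
233 86 86 86 86 86 86 86 86 83 85 87 86 85 85 85 89 43 107 233 228 227 228 230 233 235
234 85 85 87 85 86 85 86 85 86 96 106 105 105 105 105 105 48 37 222 231 228 228 229 232 236
235 84 84 84 84 85 84 85 84 83 85 106 107 107 107 107 105 41 30 136 232 229 227 228 230 235
236 85 84 86 85 85 85 86 84 84 84 97 106 107 106 106 105 34 30 45 225 230 227 228 229 235
237 85 85 85 85 86 85 85 85 85 85 84 164 207 215 217 164 30 30 31 146 232 228 228 228 230
238 83 85 82 83 84 84 84 83 84 83 83 159 241 242 242 184 30 29 32 50 225 230 228 210 229
239 84 83 83 83 84 82 83 83 83 84 83 107 243 243 243 151 30 31 30 30 147 231 180 205 230
```

The opening is 20.8 mm. The 40 mm jar read 38.4 mm, so this fits 22 mm with the lever fully shut. The blade is still level with the arrow. I hold briefly to check for drift.

```bash
python3 -m handwheel '[{"tx":0,"ty":0,"tz":0,"roll":0},{"tx":0,"ty":0,"tz":0,"roll":0},{"tx":0,"ty":0,"tz":0,"roll":0},{"tx":0,"ty":0,"tz":0,"roll":0},{"tx":0,"ty":0,"tz":0,"roll":0},{"tx":0,"ty":0,"tz":0,"roll":0},{"tx":0,"ty":0,"tz":0,"roll":0},{"tx":0,"ty":0,"tz":0,"roll":0}]' 10 40 
python3 - <<'E'
from h import *
prof("w9.npz")
z=np.load("top0.npz");d0=z["d"];im,d=optics.get_image("top");p=optics.camera_params("top")
W=cloud(p,d)[235:265,150:195].reshape(-1,3);w=W[(W[:,2]>.07)&(W[:,2]<.085)];print("jar on mat",w.mean(0),len(w))
E
```

```text
t: 13.5
tool_pos: [0.573, 0.0752, 0.0373]
tool_rot: [-2.367, -2.062, 0.004]
contact_force: [-7.5, -3.7, 11.4]
opening: 0.0207
grip_force: 42.2
tool local x,y -1.4196213221654987 10.034800578665552 z 37.279537493246835 tool y yaw -7.870278726514599 f [-7.47584559 -3.74923313 11.42416099] open 0.020695510114990167 42.15819574892521 13.5
408 dark rows [209, 227]
410 dark rows [209, 227, 228, 229]
412 dark rows [209, 227, 228, 229, 230, 231, 232]
414 dark rows [209, 227, 228, 229, 230, 231, 232]
mark col 428 229 229 [[73.41218002 24.78884759]] [[71.63924455 26.30266214]]
mark col 429 225 232 [[73.88942844 25.06491336]] [[72.10509525 26.57213487]]
mark col 430 218 233 [[74.18539822 26.70746964]] [[72.39399663 28.17546337]]
mark col 431 212 234 [[74.63014786 27.21103427]] [[72.82812469 28.66700179]]
mark col 432 209 235 [[75.02620908 28.07106884]] [[73.21472712 29.50649688]]
mark col 433 209 236 [[75.56406237 27.86906672]] [[73.73973532 29.30931901]]
jar on mat [0.46505135 0.344258   0.07644631] 145
```

Steady, the jar is on the mat and the leg is at the mark. Handing in.

```bash
python3 -c "
from station import ctrl
print(ctrl.finish_job())"
```

```text
the job is handed in; nothing more can be done
None
```

I handed the job in at about 13.6 s of the 56 s limit: the jar stands upright on the middle of the white mat (within about 3 mm), the leg is held level with the brass mark (within about 0.5 mm by camera), and the lever is pinched shut against the rib, still held at 42 N; no verdict came back.

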